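Unlock the toy bin with its big key

ROBOT

A 7-joint arm with a two-finger parallel gripper is mounted at the origin on the work surface. World frame = base frame: x ahead of the robot, y to its left, z up, the work surface at z = 0. Lengths are in m, angles in rad, forces in N, time in s.
With the tool pointing down it reaches from about 0.425 to 0.925 m from the base axis. Payload 6.8 kg.
Tool frame: the origin (TCP) lies on the centre line of the jaws, within the pads' length; the fingertips stand 19 mm ahead of it and the grasp point (between the pads) is the TCP (r.tip_extent is the y of the fingertips in the tool frame, in m); y points along the fingers, z is the direction in which the jaws open and shut, and the axes are right-handed (so a half turn about y gives the same grasp; the last joint's range is limited). The gripper opens to 85 mm and grips with 20 to 120 N. Pads are 22 mm wide; open, the fingers measure 114 mm over their backs; the gripper's body (76 mm by 85 mm) begins 54 mm behind the grasp point. The pads swing forward as they close: fully open they stand 13 mm farther back than shut.
Start: joints at [-1.321, 0.477, 0.022, 1.555, -0.011, 1.109, -0.083], TCP at [0.236, 0.632, 0.25] pointing down, gripper open.
Joint ranges: [-2.96, 2.96], [-0.34, 2.1], [-1.41, 1.46], [0.24, 2.44], [-1.37, 4.51], [0.17, 1.92], [-2.96, 2.96]. Speed limits (rad/s): [2.39, 2.39, 3.14, 3.14, 3.14, 3.14, 3.14].

INTERFACE

Orientations are given as a rotation vector (axis times angle).
In Python, from bench import r gives the robot as it stands. The module is installed in compiled form; this text tells all that it offers.
- The arm moves only by the tool jog_arm, never from a script. Its argument "motion" is a list of rows, each a list of 3 entries, a list of its own where there are three numbers: the opening, from 0 (shut) to 1 (fully open), then the shift along the tool's x, y, z in m, then the turn, a rotation vector about the tool's x, y, z in degrees. A call has 1 to 10 rows; each row shifts and turns the commanded pose from where the row before left it, along the tool's axes as they then stand; what a row does not reach is not made up. A row lasts 1/12 s, in which the tool goes at most 41.7 mm and 7.16 degrees, less where a joint would pass 70% of its speed; a pose out of reach is approached as far as the arm can. A call with a gripper value outside its range is refused whole. The fingers move at their own pace and stop on an object; "force" is the grip in N (left out, the last holds). Time passes only in rows, so rows that do not move let the fingers close. It gives the time, the measured TCP pose, the force and the opening at its end, in the units of the state.
- r.get_obs(): the state, without advancing time (a new reading comes with each control period).
- r.grab_frame(name): name is "scene" or "top" or "wrist"; returns a dict with "image" (480x640x3 uint8, red, green, blue), "range_z" (480x640 float32, m along the optical axis (not along the pixel's ray), 0 where there is no reading), "fx", "fy", "cx", "cy" (pixels), "xyz" and "orientation" of the camera in the world. Camera axes: x right, y down, z forward; pixel columns grow to the right and rows downward; lengths in m; the calibration is good to about 2 mm. The wrist camera is an equidistant fisheye: a pixel r from the principal point sees the ray r / f radians off the axis. A picture is of the moment at which its call begins.
- r.hand_in(): hands the job in, once; it reports no verdict.
The state is a dict: "clock": time; "joints": joint angles; "qvel": joint speeds; "tau": joint torques, N m; "tcp_pos": TCP position; "orientation": TCP orientation; "contact_force": force on the tool from outside, world axes, zero at the start; "moment": the same for the moment, N m; "grip_width": finger opening in m.
Only numpy, scipy, OpenCV 4.12 (cv2) and the standard library are available. Lean on these libraries where they do the work, as an engineer would, in place of code of your own. Each camera call takes 0.05 s, during which the arm holds its last target.

TASK

Take the big orange key from its wooden stand, set its bit on the white lock on the teal bin's sloping top and turn it while pressing lightly until it drops fully into the slot, then turn it clockwise as far as it goes so that the drawer tilts out. Leave the key in the lock, let go of it, and leave the other toys where they are.

Things in the scene. Friction and masses are not known exactly. Their poses are not given: they have to be found in the camera images.
- key: Loose toy key, orange bow, yellow shaft, 122 mm long, 50 to 100 g, upright in the stand, bit down. Origin: centre of the bit's flat foot, the end that enters the lock. z runs up the key to the bow, x along the width of bit and bow (one plane), y across their thickness. Bit: plain bar 38 (x) x 12 (y) mm, z 0 to 32; shaft 18 mm thick to z 60, collar 30 mm wide to z 66. Same after a half turn about z.
- key_bow (a point): Middle of the key's flat orange bow, the part to hold: 100 mm up the key's z from its foot. The bow is 54 (key x) x 14 (key y) mm and spans z 66 to 122 mm of the key; pinch it across the 14 mm.
- stand: Fixed beech key stand, foot 90 (x) x 70 (y) mm, 28 mm high. Origin: centre of its underside, z up. Its straight pocket (46 along x, 18 along y) has its floor 6 mm and its mouth 28 mm above the table; the key lifts straight out.
- bin: Fixed teal toy bin, 180 deep (x) x 220 wide (y) mm. Origin: centre of its underside; front faces its own -x. The front is 85 mm high, from there the top slopes up and back at 30 degrees to 172 mm at the rear; the lock stands on the middle of that slope.
- lock: Fixed seat of the lock. Origin: centre of the key slot's floor. z is the lock's axis, square to the slope, leaning 30 degrees from vertical towards the bin's front; x points straight up the slope, y sideways. The key is home when its foot rests at this origin, key z along lock z. The bit enters the slot when within about 0.1 rad and 2 mm (a half turn makes no difference).
- lock_face (a point): Centre of the flat white face of the lock's turning barrel (74 mm across), 24 mm above the slot floor along lock z. Its slot is 45 mm long, 17 wide, 24 deep. At the start the slot's length lies anywhere within 0.35 rad either side of lock x: not reported, to be seen or felt. Barrel friction is 0.15 N m: a key pressed with up to about 6 N slides round on the face without turning it.
- drawer (a joint): Tilt (rad) of the bin's handleless front drawer: 0 shut, 0.6 fully out; its top edge comes 40 mm out of the front. The lock's barrel drives it: with a the slot's angle from lock x, clockwise seen facing it (negative about lock z), it stays shut up to a = 0.4 and then tilts 0.86 rad per rad to the stop at a = 1.1 (about 0.25 N m). It stays where left.
- sofa: Bystander: beech dollhouse sofa, 164 mm long, 85 mm high. Origin: centre of its underside.
- vase: Bystander: white ceramic vase, 60 mm wide, 100 mm high. Origin: centre of its underside.
- piano: Bystander: black toy piano, 140 mm wide, 95 mm high. Origin: centre of its underside.
- car: Bystander: red wooden toy car, 95 mm long, 50 mm high. Origin: centre of its underside.
- tree: Bystander: green wooden toy tree, 44 mm wide, 100 mm high. Origin: centre of its underside.
- round_table: Bystander: small round beech table, 90 mm wide, 60 mm high. Origin: centre of its underside.
Not all that is in view belongs to the job. Leave any blue or purple look-alike of the key alone.

How it is judged:
By the outcome, as a careful person would: the job done as asked, in the order asked, and still so for the second after the job is handed in, with the robot touching nothing.
It also fails if it takes over 53 s, if anything falls off the work surface, if the arm or the gripper's body presses on something with over 40 N, if the wrist force passes 120 N, or if a joint passes its speed limit or range.

## Working session

There is one attempt and no reset: what is moved stays moved. The work goes in short steps, Python scripts to look and compute and a tool call to move; the robot and the scene stay as the last step left them, time stands still between calls to the robot, and variables do not carry over. Pictures are saved under pics/ and viewed, and the job is handed in when it is done.

Besides the shell and the picture viewer there is one more tool, called after "Call:" as name([rows], argument=value, ...), one row to a line, values as JSON. jog_arm: Moves the arm, as the interface text tells. Its arguments: {"type":"object","properties":{"motion":{"type":"array","items":{"type":"array"}},"force":{"type":"number"}},"required":["motion"]}

```bash
mkdir -p pics
cat > h.py <<'E'
import numpy as np, cv2
from scipy.spatial.transform import Rotation as R
from bench import r
def grab(n,name):
    f=r.grab_frame(n); np.savez('%s.npz'%name,**{k:np.asarray(v) for k,v in f.items()})
    cv2.imwrite('pics/%s.png'%name,f['image'][:,:,::-1]); return f
def load(name): return dict(np.load('%s.npz'%name))
def Rot(o):
    o=np.asarray(o); return R.from_rotvec(o).as_matrix() if o.shape==(3,) else (R.from_quat(o).as_matrix() if o.shape==(4,) else o)
def pts(f,mask=None):
    z=f['range_z']; v,u=np.nonzero((z>0)&(mask if mask is not None else True))
    d=z[v,u]; p=np.c_[(u-f['cx'])/f['fx']*d,(v-f['cy'])/f['fy']*d,d]
    return p@Rot(f['orientation']).T+f['xyz'],u,v
E
python3 - <<'E'
from h import *
print(r.get_obs(), r.tip_extent)
for n in('scene','top','wrist'):
    f=grab(n,n+'0'); print(n,f['fx'],f['cx'],f['cy'],f['xyz'],f['orientation'],f['range_z'].max())
E
```

```text
{'clock': 0.0, 'joints': array([-1.32109118,  0.47779947,  0.02233225,  1.55647027, -0.01150186,
        1.10930216, -0.08311471]), 'qvel': array([ 0.00018652,  0.00189442, -0.00149794,  0.00155296, -0.0011501 ,
       -0.00347684,  0.00133117]), 'tau': array([ 3.74323299e-04, -5.96459806e+01,  1.60760779e+00, -2.81204367e+01,
        1.23822363e-02,  9.16788296e-03, -2.67466032e-05]), 'tcp_pos': array([0.23620654, 0.63171497, 0.24931803]), 'orientation': array([-1.55434843,  0.28096549, -0.28065345]), 'contact_force': array([-0.10367901, -0.27137312,  0.38285487]), 'moment': array([-0.03523134, -0.0216517 , -0.00488556]), 'grip_width': 0.08519027896170189} 0.019
scene 617.787503174124 317.1860299392634 236.71972661456786 [1.29930303 1.13136239 1.37466829] [-0.73165892 -2.58894888  1.11984312] 3.9998856
top 552.0817639661432 313.75652909858184 241.40592388818598 [0.40573992 0.00845775 1.58283966] [-2.13353488  2.19514168 -0.14519334] 2.5223463
wrist 371.64829954431775 320.6104487437684 243.43801621912786 [0.16551154 0.65825952 0.3728397 ] [2.36711078 1.64122135 0.24988166] 1.1805502
```

View pics/scene0.png

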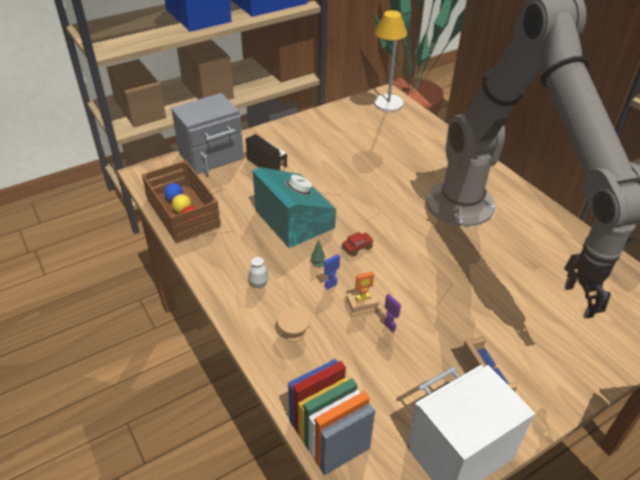

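View pics/top0.png

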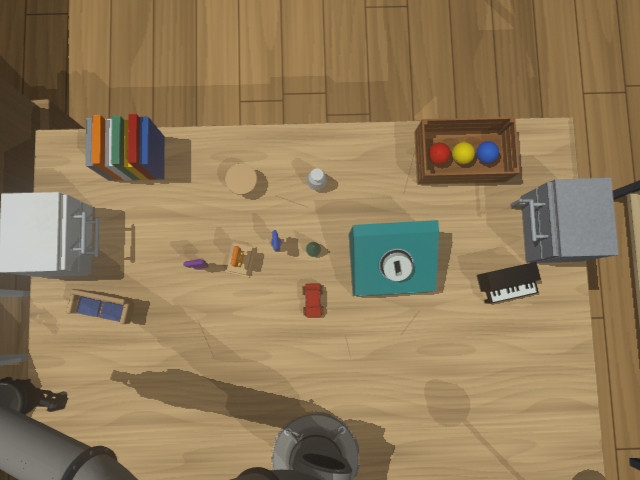

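View pics/wrist0.png

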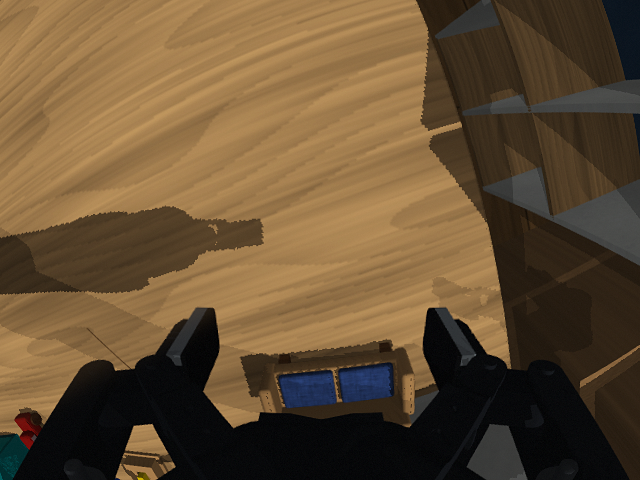

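The key is at top-view pixel (236,257), the bin is around (395,258) and the lock face is around (397,266). A blue and a purple look-alike stand beside the key. Next I'll measure these.

Run:
```python
from h import *
for n in('top0','scene0'):
    f=load(n); hsv=cv2.cvtColor(f['image'],cv2.COLOR_RGB2HSV); H,S,V=[hsv[...,i].astype(int) for i in range(3)]
    print(n)
    teal=(H>80)&(H<95)&(S>100)
    P,u,v=pts(f,teal); k=(P[:,2]>0.02)&(P[:,2]<.25)&(P[:,0]>.3); P=P[k];print('teal',len(P),P.min(0),P.max(0))
    # slope plane
    s=P[(P[:,2]>.095)&(P[:,2]<.165)]
    for _ in range(5):
        A=np.c_[s[:,:2],np.ones(len(s))]; c=np.linalg.lstsq(A,s[:,2],rcond=None)[0]; e=s[:,2]-A@c; s=s[abs(e)<max(.003,1.5*e.std())]
    nrm=np.r_[-c[:2],1];nrm/=np.linalg.norm(nrm); print('plane',c,nrm,np.degrees(np.arccos(nrm[2])),'frontdir yaw',np.degrees(np.arctan2(nrm[1],nrm[0])),e.std(),len(s))
    org=((H<15)&(S>170)&(V>120))
    P,u,v=pts(f,org); k=(P[:,2]>.02)&(P[:,2]<.2)&(abs(P[:,1]-.2)<.15)&(P[:,0]>.4)&(P[:,0]<.75); P,u,v=P[k],u[k],v[k]
    lab=(u.min(),u.max(),v.min(),v.max()); print('orange',len(P),lab,P.min(0),P.max(0),np.median(P,0))
    t=P[P[:,2]>P[:,2].max()-.012]; print(' top',t.mean(0),len(t), np.degrees(np.arctan2(*np.linalg.svd(t[:,:2]-t[:,:2].mean(0))[2][0][::-1])))
    a,b=(398,266) if n=='top0' else (300,184)
    im=f['image'][b-40:b+40,a-50:a+50,::-1]; cv2.imwrite('pics/lock_%s.png'%n,cv2.resize(im,(800,640)[:2] if 0 else (750,600),interpolation=cv2.INTER_CUBIC))
    a,b=(236,257) if n=='top0' else (363,290)
    im=f['image'][b-40:b+40,a-50:a+50,::-1]; cv2.imwrite('pics/key_%s.png'%n,cv2.resize(im,(750,600),interpolation=cv2.INTER_CUBIC))
```

```text
top0
teal 4923 [ 0.4386746  -0.33856459  0.07028171] [ 0.62486222 -0.11361622  0.17916469]
plane [ 0.56269315  0.01643914 -0.16048529] [-0.49033878 -0.0143253   0.87141417] 29.37660613008041 frontdir yaw -178.32657372595548 0.0016383055365058663 1960
orange 81 (np.int64(231), np.int64(242), np.int64(246), np.int64(265)) [0.52637187 0.18524269 0.06773703] [0.57720629 0.20814211 0.13032061] [0.54977003 0.19556513 0.12391094]
 top [0.55139961 0.1972979  0.12450126] 68 167.66377729434575
scene0
teal 1819 [ 0.44836492 -0.33602063  0.02106059] [ 0.62609931 -0.104745    0.1804472 ]
plane [ 0.55884456  0.00948729 -0.15770193] [-0.48781862 -0.00828151  0.87290573] 29.20191987825086 frontdir yaw -179.02740501141704 0.002078602440017997 462
orange 159 (np.int64(357), np.int64(372), np.int64(273), np.int64(292)) [0.52974946 0.19362119 0.06371613] [0.57902679 0.21412237 0.13264445] [0.55970713 0.20505173 0.11235911]
 top [0.55599261 0.20404979 0.12595948] 54 -9.967755446685358
```

```bash
cd pics; python3 -c "
import cv2,numpy as np
a=[cv2.resize(cv2.imread(x),(400,300)) for x in('lock_top0.png','lock_scene0.png','key_top0.png','key_scene0.png')]
cv2.imwrite('m0.png',np.vstack([np.hstack(a[:2]),np.hstack(a[2:])]))"
```

```text
(no output)
```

View pics/m0.png

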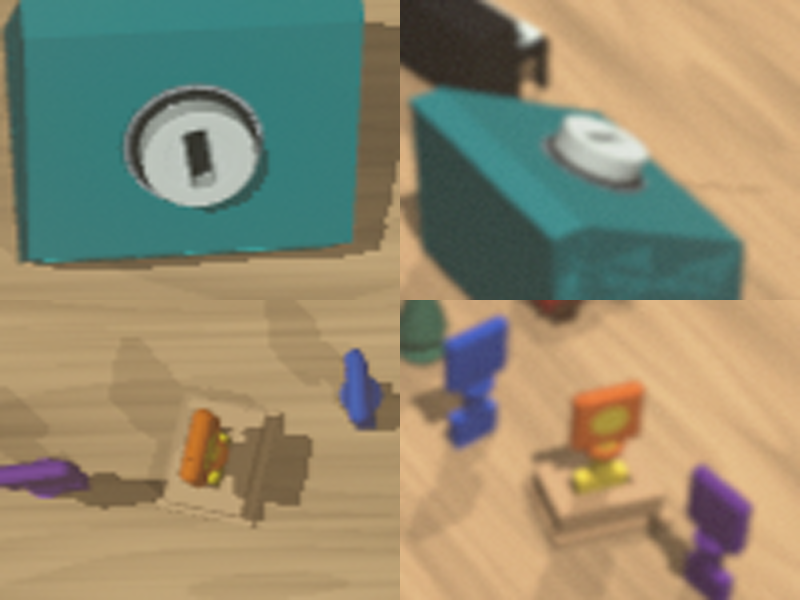

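Run:
```python
from h import *
o=r.get_obs(); M=Rot(o['orientation']); print(M.round(3))
# wrist cam in tool frame
f=load('wrist0'); C=Rot(f['orientation']); print((M.T@C).round(3), M.T@(f['xyz']-o['tcp_pos']))
# lock face: white pixels near bin, top view
for n,(a,b) in (('top0',(398,266)),('scene0',(300,184))):
    f=load(n); hsv=cv2.cvtColor(f['image'],cv2.COLOR_RGB2HSV)
    m=np.zeros((480,640),bool); m[b-22:b+22,a-24:a+24]=1
    w=m&(hsv[...,1]<50)&(hsv[...,2]>150)
    P,u,v=pts(f,w); 
    nz=np.array([-.5,0,.866]); d=P@nz; hi=np.percentile(d,80); k=abs(d-hi)<.006
    print(n,len(P),k.sum(),hi,P[k].mean(0),P[k].min(0),P[k].max(0), 'plane z', )
```

```text
[[ 0.937 -0.     0.35 ]
 [-0.35  -0.001  0.937]
 [ 0.    -1.    -0.001]]
[[ 0.001  0.954  0.299]
 [-0.    -0.299  0.954]
 [ 1.    -0.001 -0.   ]] [-0.07551353 -0.12330265 -0.00021493]
top0 518 421 -0.11874487820298743 [ 0.50490691 -0.22646653  0.152237  ] [ 0.47395376 -0.26367919  0.1302316 ] [ 0.53710421 -0.19209838  0.17434613] plane z
scene0 278 159 -0.11884605990714524 [ 0.50680209 -0.2214527   0.15434482] [ 0.47037101 -0.26169717  0.13195219] [ 0.53797789 -0.18473048  0.17344638] plane z
```

Call:
jog_arm([
  [1,[0.028,0,-0.0184],[0,0,0]],
  [1,[0.028,0,-0.0184],[0,0,0]],
  [1,[0.028,0,-0.0184],[0,0,0]],
  [1,[0.028,0,-0.0184],[0,0,0]],
  [1,[0.028,0,-0.0184],[0,0,0]],
  [1,[0.028,0,-0.0184],[0,0,0]],
  [1,[0.028,0,-0.0184],[0,0,0]],
  [1,[0.028,0,-0.0184],[0,0,0]],
  [1,[0.028,0,-0.0184],[0,0,0]],
  [1,[0.028,0,-0.0184],[0,0,0]],
], force=40)

```text
clock: 0.98
tcp_pos: [0.4348, 0.3603, 0.2502]
orientation: [-1.553, 0.281, -0.281]
contact_force: [-0.2, 0.4, 0.6]
grip_width: 0.0855
```

Call:
jog_arm([
  [1,[0.028,0,-0.0184],[0,0,0]],
  [1,[0.028,0,-0.0184],[0,0,0]],
  [1,[0.028,0,-0.0184],[0,0,0]],
  [1,[0.028,0,-0.0184],[0,0,0]],
  [1,[0.028,0,-0.0184],[0,0,0]],
  [1,[0.028,0,-0.0184],[0,0,0]],
  [1,[0,0,0],[0,-4.5,0]],
  [1,[0,0,0],[0,-4.5,0]],
  [1,[0,0,0],[0,0,0]],
])

```text
clock: 1.73
tcp_pos: [0.5531, 0.1987, 0.25]
orientation: [-1.565, 0.157, -0.156]
contact_force: [0.2, -0.5, 0.2]
grip_width: 0.0854
```

Run:
```python
from h import *
o=r.get_obs(); print(o); print(Rot(o['orientation']).round(3))
grab('wrist','wrist1')
```

```text
{'clock': 1.7333, 'joints': array([-0.59228709,  0.33522252,  0.17874989,  1.7806207 , -0.06821163,
        1.0323342 ,  0.98292833]), 'qvel': array([-0.02642606, -0.00307272, -0.00071352,  0.00335971, -0.00930932,
       -0.00092892, -0.12499925]), 'tau': array([ 1.24752626e+00, -4.86440492e+01,  3.32616180e+00, -2.69933707e+01,
        1.64902643e-01,  4.81249099e-04,  1.02798801e+00]), 'tcp_pos': array([0.55307838, 0.1987337 , 0.24997692]), 'orientation': array([-1.56538787,  0.15716525, -0.15633088]), 'contact_force': array([ 0.21410792, -0.48312099,  0.23108642]), 'moment': array([ 0.0632267 ,  0.07341089, -0.01743508]), 'grip_width': 0.08538197726120432}
[[ 0.98  -0.001  0.198]
 [-0.198 -0.     0.98 ]
 [-0.    -1.    -0.   ]]
```

View pics/wrist1.png

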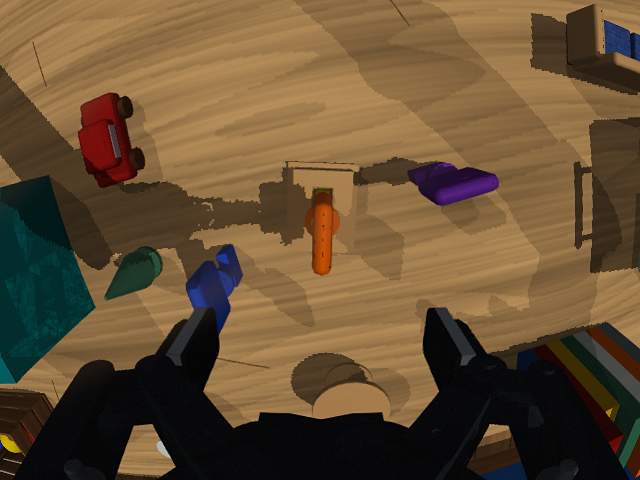

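```bash
cat >> h.py <<'E'
def wpts(f,mask):
    z=f['range_z']; v,u=np.nonzero((z>0)&mask); d=z[v,u]
    x=(u-f['cx']);y=(v-f['cy']);rr=np.hypot(x,y)+1e-9;th=rr/f['fx'];t=np.tan(th)
    p=np.c_[x/rr*t*d,y/rr*t*d,d]; return p@Rot(f['orientation']).T+f['xyz'],u,v
E
python3 - <<'E'
from h import *
f=load('wrist1'); o=r.get_obs();M=Rot(o['orientation'])
hsv=cv2.cvtColor(f['image'],cv2.COLOR_RGB2HSV); H,S,V=[hsv[...,i].astype(int) for i in range(3)]
m=(H<15)&(S>190)&(V>120); m[:,:290]=0;m[:,350:]=0;m[:190]=0;m[290:]=0
P,u,v=wpts(f,m); t=P[P[:,2]>P[:,2].max()-.010]
print(len(P),P.min(0),P.max(0)); print('top',t.mean(0),len(t),np.degrees(cv2.fitLine(t[:,:2].astype(np.float32),cv2.DIST_L2,0,.01,.01)[:2].ravel()), )
l=cv2.fitLine(t[:,:2].astype(np.float32),cv2.DIST_L2,0,.01,.01).ravel();print('ang',np.degrees(np.arctan2(l[1],l[0])))
T=(t-o['tcp_pos'])@M; print('tool frame',T.min(0),T.max(0),(T.min(0)+T.max(0))/2)
m=(H>110)&(H<125)&(S>120)&(V>60); m[:,:180]=0;m[:,250:]=0;m[:240]=0;m[310:]=0
P,u,v=wpts(f,m);T=(P-o['tcp_pos'])@M; print('blue',T.min(0),T.max(0),P[:,2].max())
m=(H>125)&(H<150)&(S>120)&(V>40); P,u,v=wpts(f,m);T=(P-o['tcp_pos'])@M;k=P[:,2]>.03;T=T[k]; print('purp',T.min(0),T.max(0),P[:,2].max())
E
```

```text
1296 [ 0.52764144  0.18942498 -0.00180898] [0.61293617 0.21411179 0.12946051]
top [0.55192141 0.20011302 0.12657048] 1158 [ 55.853436 -12.774973]
ang -12.883261
tool frame [-0.02543744  0.12054344 -0.00554299] [0.02568064 0.12877988 0.00712352] [1.21598181e-04 1.24661663e-01 7.90265385e-04]
blue [-0.00904864  0.00276718 -0.10663533] [ 0.08194393  0.24810502 -0.05024034] 0.24725438442859707
purp [-0.05099849  0.12656503  0.07963977] [-0.02450452  0.21990308  0.13100213] 0.12344670380398837
```

Call:
jog_arm([
  [0.5,[0,0.02,0.001],[0,1.2,0]],
  [0.5,[0,0.03,0],[0,0,0]],
  [0.5,[0,0.03,0],[0,0,0]],
  [0.5,[0,0.025,0],[0,0,0]],
  [0.5,[0,0.02,0],[0,0,0]],
  [0.5,[0,0.015,0],[0,0,0]],
  [0.5,[0,0.005,0],[0,0,0]],
  [0.5,[0,0,0],[0,0,0]],
], force=110)

```text
clock: 2.45
tcp_pos: [0.552, 0.2008, 0.104]
orientation: [-1.565, 0.176, -0.173]
contact_force: [-0.1, -0.2, 0.6]
grip_width: 0.0425
```

Run:
```python
from h import *
o=r.get_obs(); print(o['tcp_pos'],o['contact_force'],o['grip_width']); print(Rot(o['orientation']).round(3))
grab('wrist','wrist2')
```

```text
[0.55199719 0.20078021 0.10399828] [-0.13069539 -0.15542313  0.59628353] 0.042518522290431314
[[ 0.975 -0.003  0.22 ]
 [-0.22  -0.001  0.975]
 [-0.002 -1.    -0.002]]
```

View pics/wrist2.png

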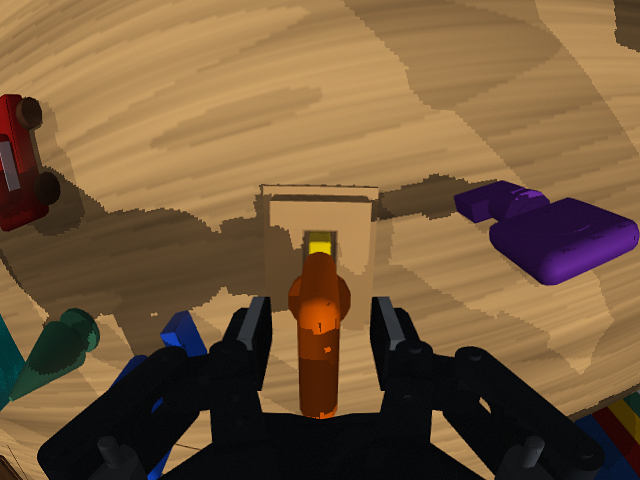

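The bow sits midway between the pads (pads at columns 268 and 372, key 300–340) and the blue and purple keys are clear, so I'll close.

Call:
jog_arm([
  [0.1,[0,0,0],[0,0,0]],
  [0,[0,0,0],[0,0,0]],
  [0,[0,0,0],[0,0,0]],
  [0,[0,0,0],[0,0,0]],
  [0,[0,0,0],[0,0,0]],
  [0,[0,-0.003,0],[0,0,0]],
  [0,[0,-0.01,0],[0,0,0]],
  [0,[0,-0.02,0],[0,0,0]],
  [0,[0,-0.03,0],[0,0,0]],
  [0,[0,-0.035,0],[0,0,0]],
], force=110)

```text
clock: 3.33
tcp_pos: [0.5518, 0.2002, 0.2036]
orientation: [-1.566, 0.176, -0.172]
contact_force: [0.2, -0.1, -1.3]
grip_width: 0.0126
```

Run:
```python
from h import *
o=r.get_obs(); print(o['tcp_pos'],o['contact_force'],o['grip_width'],o['joints'].round(3)); print(Rot(o['orientation']).round(3))
grab('wrist','wrist3');grab('scene','scene3')
```

```text
[0.55184381 0.20016213 0.2035863 ] [ 0.16298598 -0.07605706 -1.30433663] 0.012586159376934237 [-0.592  0.385  0.177  1.826 -0.082  0.941  0.969]
[[ 0.976 -0.003  0.22 ]
 [-0.22  -0.001  0.976]
 [-0.003 -1.    -0.002]]
```

View pics/wrist3.png

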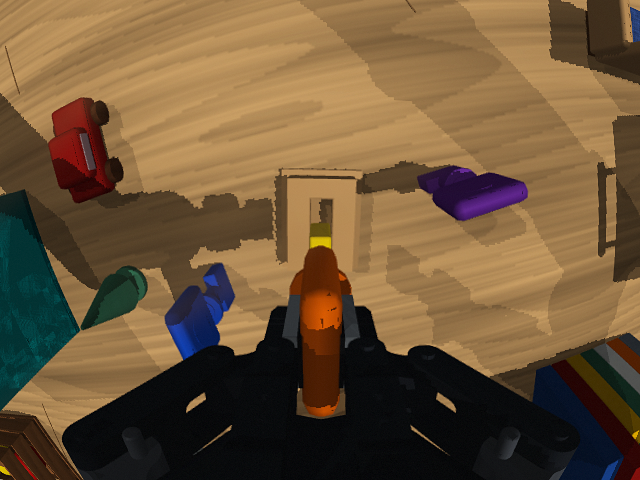

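Call:
jog_arm([
  [0,[0,-0.034,0],[0,0,0]],
  [0,[0,-0.034,0],[0,0,0]],
  [0,[0,-0.034,0],[0,0,0]],
  [0,[-0.003,0,-0.035],[0,0,0]],
  [0,[-0.003,0,-0.035],[0,0,0]],
  [0,[-0.003,0,-0.035],[0,0,0]],
  [0,[-0.003,0,-0.035],[0,0,0]],
  [0,[-0.003,0,-0.035],[0,0,0]],
  [0,[-0.003,0,-0.035],[0,0,0]],
  [0,[-0.003,0,-0.035],[0,0,0]],
])

```text
clock: 4.27
tcp_pos: [0.4776, -0.0353, 0.3055]
orientation: [-1.563, 0.174, -0.174]
contact_force: [0.6, -0.3, -0.3]
grip_width: 0.0127
```

Call:
jog_arm([
  [0,[-0.003,0,-0.035],[0,0,0]],
  [0,[-0.003,0,-0.035],[0,0,0]],
  [0,[-0.003,0,-0.035],[0,0,0]],
  [0,[-0.003,0,-0.035],[0,0,0]],
  [0,[-0.003,0,-0.035],[0,0,0]],
  [0,[-0.003,0,-0.03],[0,0,0]],
  [0,[0,0,0],[0,-6.5,0]],
  [0,[0,0,0],[0,-6.2,0]],
  [0,[0,0,0],[0,0,-6]],
  [0,[0,0,0],[0,0,-6]],
])

```text
clock: 5.1
tcp_pos: [0.4173, -0.2299, 0.3056]
orientation: [-1.565, -0.168, -0.167]
contact_force: [0.1, -0.2, -1.9]
grip_width: 0.0129
```

Call:
jog_arm([
  [0,[0,0,0],[0,0,-6]],
  [0,[0,0,0],[0,0,-6]],
  [0,[0,0,0],[0,0,-6]],
  [0,[0,0,0],[0,0,0]],
  [0,[0,0,0],[0,0,0]],
])

```text
clock: 5.52
tcp_pos: [0.4149, -0.2294, 0.3051]
orientation: [-1.53, -0.408, -0.41]
contact_force: [0.3, 0.4, -1.5]
grip_width: 0.0126
```

Run:
```python
from h import *
o=r.get_obs(); print(o['tcp_pos'],o['contact_force'],o['grip_width'],o['joints'].round(3)); print(Rot(o['orientation']).round(3))
grab('wrist','wrist4')
```

```text
[ 0.41489278 -0.22937622  0.3050583 ] [ 0.31410171  0.42920628 -1.48234777] 0.01259316240121698 [-0.09  -0.181  0.571  2.271 -0.266  0.575  2.257]
[[ 0.867  0.499  0.001]
 [-0.002  0.001  1.   ]
 [ 0.499 -0.867  0.002]]
```

View pics/wrist4.png

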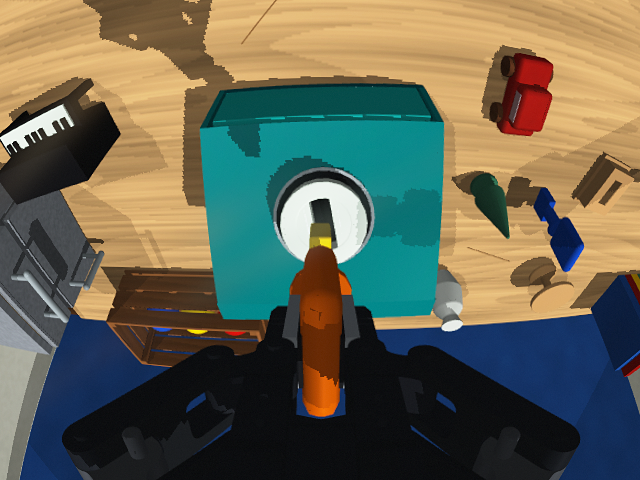

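```bash
cat > lk.py <<'E'
from h import *
import sys
n=sys.argv[1]
f=load(n)
hsv=cv2.cvtColor(f['image'],cv2.COLOR_RGB2HSV); H,S,V=[hsv[...,i].astype(int) for i in range(3)]
box=np.zeros((480,640),bool); box[170:275,270:385]=1
teal=(H>80)&(H<95)&(S>100); full=np.ones((480,640),bool)
P,u,v=wpts(f,teal); k=(P[:,2]>.095)&(P[:,2]<.165)&(abs(P[:,0]-.52)<.08)&(abs(P[:,1]+.22)<.12); s=P[k]
for _ in range(4):
    c=s.mean(0); nn=np.linalg.svd(s-c,full_matrices=False)[2][2]; nn*=np.sign(nn[2]); e=(s-c)@nn; s=s[abs(e)<.003]
print('slope n',nn.round(4),np.degrees(np.arccos(nn[2])),'yaw front',np.degrees(np.arctan2(-nn[1],-nn[0])),len(s))
P,u,v=wpts(f,box&(S<60)&(V>130)); h=(P-c)@nn; print('white h pct',np.percentile(h,[5,25,50,75,95]).round(4),len(h))
hi=np.median(h); k=abs(h-hi)<.004; s=P[k]; c2=s.mean(0); n2=np.linalg.svd(s-c2,full_matrices=False)[2][2]; n2*=np.sign(n2[2]); print('face n',n2,k.sum())
E
python3 lk.py wrist4
python3 -c "
import cv2;i=cv2.imread('pics/wrist4.png')[160:280,250:400];cv2.imwrite('pics/w4c.png',cv2.resize(i,(750,600),interpolation=cv2.INTER_NEAREST))"
```

```text
slope n [-0.4987 -0.0145  0.8667] 29.92633995936919 yaw front 1.6698550385035749 24649
white h pct [0.0031 0.027  0.0277 0.0282 0.029 ] 4601
face n [-0.49888663 -0.01403028  0.86655368] 4097
```

View pics/w4c.png

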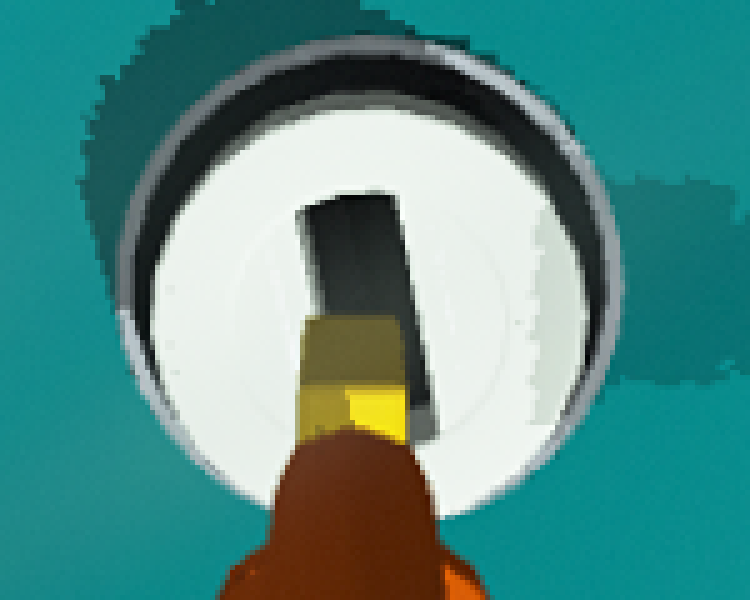

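```bash
cat > slot.py <<'E'
from h import *
f=load('wrist4')
n=np.array([-.4988,-.0143,.8666]); n/=np.linalg.norm(n)
hsv=cv2.cvtColor(f['image'],cv2.COLOR_RGB2HSV); H,S,V=[hsv[...,i].astype(int) for i in range(3)]
box=np.zeros((480,640),bool); box[170:275,270:385]=1
P,u,v=wpts(f,box&(S<60)&(V>150)); d=np.median(P@n); print('d',d)
def cast(u,v):
    x=u-f['cx'];y=v-f['cy'];rr=np.hypot(x,y);th=rr/f['fx']
    q=np.c_[x/rr*np.sin(th),y/rr*np.sin(th),np.cos(th)]@Rot(f['orientation']).T
    return f['xyz']+q*((d-f['xyz']@n)/(q@n))[:,None]
b=np.array([.0145*0+np.cos(np.radians(1.67)),np.sin(np.radians(1.67)),0]); lx=b-n*(b@n); lx/=np.linalg.norm(lx); ly=np.cross(n,lx)
print('lx',lx,'ly',ly,'n',n)
# face outline: white mask, points at plane, biggest extents -> circle fit on hull far from key
m=(box&(S<60)&(V>150)).astype(np.uint8); m2=np.zeros_like(m); z=np.zeros((480,640)); k=abs(P@n-d)<.003; m2[v[k],u[k]]=1
hull=cv2.convexHull(np.c_[u[k],v[k]].astype(np.int32)).reshape(-1,2).astype(float)
Q=cast(hull[:,0],hull[:,1]); A=np.c_[Q@lx,Q@ly]
from scipy.optimize import least_squares
s=least_squares(lambda p:np.hypot(A[:,0]-p[0],A[:,1]-p[1])-p[2],[A[:,0].mean(),A[:,1].mean(),.037],loss='soft_l1',f_scale=.001)
print('circ',s.x,np.abs(s.fun).max(),len(A)); C=s.x[0]*lx+s.x[1]*ly+d*n; print('face C',C)
def crop(a): a=np.array(a,float); return a[:,0]/5+250-.5+.0,a[:,1]/5+160-.5
e=cast(*crop([(398,200),(432,408),(302,212),(318,308),(302,207),(393,194)])); L=np.c_[(e-C)@lx,(e-C)@ly]*1000; print(L.round(1))
for i in(0,2,4):
    t=L[i+1]-L[i]; print(np.degrees(np.arctan2(t[1],t[0])))
E
python3 slot.py
```

```text
d -0.1170037315038194
lx [0.86622724 0.02539479 0.49900449] ly [-2.91428706e-02  9.99575217e-01 -2.79873345e-04] n [-0.49879963 -0.01429999  0.86659935]
circ [ 0.50749733 -0.24219797  0.03639398] 0.000614874458172536 36
face C [ 0.50502777 -0.22753415  0.15191587]
[[-21.    5.3]
 [ 14.9  10.3]
 [-19.4 -10.5]
 [ -3.   -8.4]
 [-20.2 -10.5]
 [-22.    4.6]]
7.887498152697056
7.307621756381075
96.80298490137037
```

```bash
cat > tgt.py <<'E'
from h import *
import sys
phi=np.radians(float(sys.argv[1])); hgt=float(sys.argv[2]); KZ=.098
n=np.array([-.4988,-.0143,.8666]); n/=np.linalg.norm(n)
lx=np.array([.86623,.0254,.499]); lx-=n*(lx@n); lx/=np.linalg.norm(lx); ly=np.cross(n,lx)
C=np.array([.5050,-.2275,.1519])
o=r.get_obs(); M=Rot(o['orientation']); p=o['tcp_pos']
X=np.cos(phi)*lx+np.sin(phi)*ly; T=np.c_[X,-n,np.cross(X,-n)]
foot=p+KZ*M[:,1]; d=foot-C
print('now: foot in lock mm',(np.array([d@lx,d@ly,d@n])*1000).round(1),'phi',np.degrees(np.arctan2(M[:,0]@ly,M[:,0]@lx)).round(2),'tilt',np.degrees(np.arccos(-M[:,1]@n)).round(2))
print('F lock',np.array([o['contact_force']@lx,o['contact_force']@ly,o['contact_force']@n]).round(2),'Mz',(o['moment']@n).round(3),'clk',o['clock'],'w',o['grip_width'].round(4),'j',o['joints'].round(2))
g=C+(hgt+KZ)*n
print('rot deg (tool)',np.degrees(R.from_matrix(M.T@T).as_rotvec()).round(2),'shift before rot mm',((g-p)@M*1000).round(1),'after rot mm',((g-p)@T*1000).round(1))
E
python3 tgt.py 17.5 0.010
```

```text
now: foot in lock mm [-0.1 -0.9 79.7] phi -1.45 tilt 0.79Traceback (most recent call last):
  File "tgt.py", line 11, in <module>
    print('F lock',np.array([o['contact_force']@lx,o['contact_force']@ly,o['contact_force']@n]).round(2),'Mz',(o['moment']@n).round(3),'clk',o['clock'],'w',o['grip_width'].round(4),'j',o['joints'].round(2))
                                                                                                                                                            ^^^^^^^^^^^^^^^^^^^^^
AttributeError: 'float' object has no attribute 'round'
```

```bash
sed -i "s/o\['grip_width'\].round(4)/o['grip_width']/" tgt.py; python3 tgt.py 17.5 0.010
```

```text
now: foot in lock mm [-0.1 -0.9 79.7] phi -1.45 tilt 0.79
F lock [-0.13 -0.27 -0.75] Mz 0.035 clk 5.5667 w 0.012828586696263003 j [-0.09 -0.18  0.57  2.27 -0.27  0.58  2.26]
rot deg (tool) [  0.78 -18.95  -0.12] shift before rot mm [ 0.1 69.7  0.5] after rot mm [-0.1 69.7 -0.4]
```

Call:
jog_arm([
  [0,[0,0,0],[0.26,-6.32,-0.04]],
  [0,[0,0,0],[0.26,-6.32,-0.04]],
  [0,[0,0,0],[0.26,-6.32,-0.04]],
  [0,[0,0.02,0],[0,0,0]],
  [0,[0,0.02,0],[0,0,0]],
  [0,[0,0.02,-0.0004],[0,0,0]],
  [0,[0,0.007,0],[0,0,0]],
  [0,[0,0,0],[0,0,0]],
  [0,[0,0,0],[0,0,0]],
])

```text
clock: 6.32
tcp_pos: [0.451, -0.229, 0.2475]
orientation: [-1.59, -0.671, -0.15]
contact_force: [0.4, -1.2, 0.1]
grip_width: 0.0126
```

```bash
python3 tgt.py 17.5 0.001
python3 - <<'E'
from h import *
grab('wrist','wrist5')
E
```

```text
now: foot in lock mm [ 0.8 -0.  11.8] phi 17.64 tilt 0.07
F lock [ 0.35 -1.18 -0.06] Mz 0.008 clk 6.3167 w 0.012641116637532394 j [-0.33 -0.    0.85  2.3  -0.61  0.47  2.94]
rot deg (tool) [ 0.02  0.14 -0.07] shift before rot mm [-0.9 10.8  0.2] after rot mm [-0.9 10.8  0.2]
```

View pics/wrist5.png

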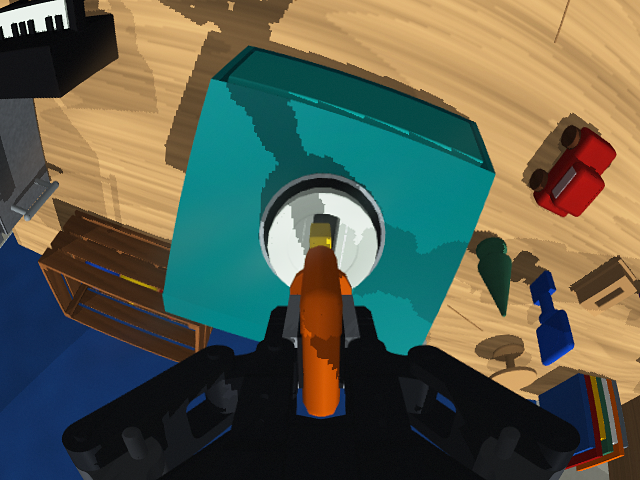

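Call:
jog_arm([
  [0,[-0.0009,0,0],[0,6.9,0]],
  [0,[0,0,0],[0,6.9,0]],
  [0,[0,0,0],[0,6.8,0]],
  [0,[0,0.004,0],[0,0,0]],
  [0,[0,0,0],[0,0,0]],
  [0,[0,0,0],[0,0,0]],
])

```text
clock: 6.87
tcp_pos: [0.4513, -0.2298, 0.2442]
orientation: [-1.511, -0.391, -0.428]
contact_force: [-0.2, -0.2, -1.3]
grip_width: 0.0129
```

```bash
python3 tgt.py -3 0.001
```

```text
now: foot in lock mm [-0.3 -0.8  8.8] phi -3.05 tilt 0.12
F lock [-0.8  -0.16 -1.01] Mz -0.004 clk 6.8667 w 0.012880025360417238 j [-0.32  0.01  0.85  2.3  -0.65  0.46  2.62]
rot deg (tool) [ 0.03 -0.05  0.12] shift before rot mm [0.5 7.8 0.8] after rot mm [0.5 7.8 0.8]
```

Call:
jog_arm([
  [0,[0.0004,0.004,0.0008],[0,0,0]],
  [0,[0,0.002,0],[0,0,0]],
  [0,[0,0.001,0],[0,0,0]],
  [0,[0,0,0],[0,0,0]],
  [0,[0,0,0],[0,0,0]],
])

```text
clock: 7.28
tcp_pos: [0.4551, -0.2291, 0.2386]
orientation: [-1.51, -0.391, -0.429]
contact_force: [-7.1, 1.4, 10.3]
grip_width: 0.0128
```

```bash
python3 tgt.py -3 0.000
```

```text
now: foot in lock mm [ 0.3 -0.2  2.1] phi -3.1 tilt 0.16
F lock [-0.97  1.64 12.39] Mz 0.09 clk 7.2833 w 0.01277679727656953 j [-0.32  0.03  0.86  2.31 -0.71  0.46  2.67]
rot deg (tool) [ 0.   -0.1   0.16] shift before rot mm [-0.1  2.1  0.1] after rot mm [-0.   2.1  0.1]
```

Call:
jog_arm([
  [0,[0,-0.0005,0],[0,0,0]],
  [0,[0,0,0],[0,0,0]],
  [0,[0,0,0],[0,0,0]],
])

```text
clock: 7.53
tcp_pos: [0.4549, -0.229, 0.239]
orientation: [-1.51, -0.391, -0.429]
contact_force: [-4.3, 0.9, 7.3]
grip_width: 0.0131
```

```bash
python3 tgt.py -3 0.000
```

```text
now: foot in lock mm [ 0.3 -0.1  2.5] phi -3.09 tilt 0.15
F lock [-0.04  1.    8.5 ] Mz 0.037 clk 7.5333 w 0.013106958210595562 j [-0.32  0.03  0.86  2.31 -0.71  0.46  2.66]
rot deg (tool) [ 0.01 -0.09  0.15] shift before rot mm [-0.   2.5  0. ] after rot mm [-0.   2.5  0. ]
```

Call:
jog_arm([
  [0,[0,-0.0005,0],[0,0,0]],
  [0,[0,0,0],[0,0,0]],
  [0,[0,0,0],[0,-2,0]],
  [0,[0,0,0],[0,-2,0]],
  [0,[0,0,0],[0,0,0]],
])

```text
clock: 7.95
tcp_pos: [0.4544, -0.2294, 0.2389]
orientation: [-1.53, -0.446, -0.376]
contact_force: [-3.7, -0.1, 4.3]
grip_width: 0.013
```

```bash
python3 tgt.py 7.5 0.000
```

```text
now: foot in lock mm [-0.2 -0.7  2.7] phi 0.95 tilt 0.15
F lock [-1.03 -0.03  5.61] Mz -0.023 clk 7.95 w 0.012962469175922078 j [-0.32  0.03  0.85  2.31 -0.7   0.46  2.73]
rot deg (tool) [ 0.11 -6.55  0.11] shift before rot mm [0.4 2.7 0.5] after rot mm [0.5 2.7 0.4]
```

Call:
jog_arm([
  [0,[0.0003,0,0.0005],[0,-2,0]],
  [0,[0,0,0],[0,-2,0]],
  [0,[0,0,0],[0,-1.3,0]],
  [0,[0,0,0],[0,-1.2,0]],
  [0,[0,0,0],[0,0,0]],
])

```text
clock: 8.37
tcp_pos: [0.4545, -0.2278, 0.2384]
orientation: [-1.555, -0.534, -0.289]
contact_force: [0.1, -0.1, -0.4]
grip_width: 0.0129
```

```bash
python3 tgt.py 7.5 0.000
```

```text
now: foot in lock mm [-0.5  1.2  2.1] phi 7.45 tilt 0.03
F lock [-0.12 -0.13 -0.4 ] Mz -0.002 clk 8.3667 w 0.0128879649848922 j [-0.31  0.03  0.85  2.31 -0.7   0.46  2.84]
rot deg (tool) [ 0.01 -0.05  0.03] shift before rot mm [ 0.4  2.1 -1.3] after rot mm [ 0.4  2.1 -1.3]
```

Call:
jog_arm([
  [0,[0.0003,0,-0.001],[0,0,0]],
  [0,[0,0.002,0],[0,0,0]],
  [0,[0,0.002,0],[0,0,0]],
  [0,[0,0.002,0],[0,0,0]],
  [0,[0,0,0],[0,0,0]],
])

```text
clock: 8.78
tcp_pos: [0.458, -0.2288, 0.2331]
orientation: [-1.555, -0.533, -0.289]
contact_force: [-0.3, 0.6, -0.6]
grip_width: 0.0128
```

```bash
python3 tgt.py 7.5 -0.024
```

```text
now: foot in lock mm [-0.2  0.  -4.2] phi 7.41 tilt 0.03
F lock [-0.55  0.57 -0.4 ] Mz -0.013 clk 8.7833 w 0.012842677625405944 j [-0.3   0.05  0.84  2.31 -0.76  0.46  2.89]
rot deg (tool) [ 0.03 -0.09  0.01] shift before rot mm [ 0.2 19.8 -0.1] after rot mm [ 0.2 19.8 -0.1]
```

Call:
jog_arm([
  [0,[0,-0.005,0],[0,0,0]],
  [0,[0,-0.015,0],[0,0,0]],
  [0,[0,-0.015,0],[0,0,0]],
  [0,[0,0,0],[0,7,0]],
  [0,[0,0,0],[0,7,0]],
  [0,[0,0,0],[0,7,0]],
  [0,[0,0,0],[0,7,0]],
  [0,[0,0,0],[0,7,0]],
  [0,[0,0,0],[0,7,0]],
  [0,[0,0,0],[0,7,0]],
])

```text
clock: 9.62
tcp_pos: [0.4404, -0.2295, 0.2638]
orientation: [-1.273, 0.145, -0.899]
contact_force: [-1.6, -1.4, -0.5]
grip_width: 0.0128
```

```bash
python3 tgt.py -172.5 0.01
```

```text
now: foot in lock mm [-0.1 -0.2 31.2] phi -41.96 tilt 0.06
F lock [-1.65 -1.38  0.41] Mz -0.006 clk 9.6167 w 0.012825759730370777 j [-0.21 -0.06  0.72  2.29 -0.49  0.49  1.78]
rot deg (tool) [-7.0000e-02  1.3054e+02  2.0000e-02] shift before rot mm [ 0.  21.2  0.2] after rot mm [-0.2 21.2 -0.1]
```

Call:
jog_arm([
  [0,[0,0,0],[0,7,0]],
  [0,[0,0,0],[0,7,0]],
  [0,[0,0,0],[0,7,0]],
  [0,[0,0,0],[0,7,0]],
  [0,[0,0,0],[0,7,0]],
  [0,[0,0,0],[0,7,0]],
  [0,[0,0,0],[0,7,0]],
  [0,[0,0,0],[0,7,0]],
  [0,[0,0,0],[0,7,0]],
  [0,[0,0,0],[0,7,0]],
])

```text
clock: 10.45
tcp_pos: [0.4404, -0.2294, 0.2638]
orientation: [-0.564, 1.092, -1.569]
contact_force: [-0.3, 0.1, -0.5]
grip_width: 0.013
```

Call:
jog_arm([
  [0,[0,0,0],[0,7,0]],
  [0,[0,0,0],[0,7,0]],
  [0,[0,0,0],[0,7,0]],
  [0,[0,0,0],[0,7,0]],
  [0,[0,0,0],[0,7,0]],
  [0,[0,0,0],[0,7,0]],
  [0,[0,0,0],[0,7,0]],
  [0,[0,0,0],[0,1.5,0]],
  [0,[0,0,0],[0,0,0]],
])

```text
clock: 11.2
tcp_pos: [0.4404, -0.2295, 0.2637]
orientation: [0.174, 1.721, -1.859]
contact_force: [0.1, 0.1, -0.9]
grip_width: 0.0132
```

```bash
python3 tgt.py -162.5 0.003; python3 -c "
from h import *
grab('wrist','wrist6')"
```

```text
now: foot in lock mm [-0.2 -0.2 31.2] phi -162.17 tilt 0.05
F lock [-0.4   0.07 -0.86] Mz -0.078 clk 11.2 w 0.013161813937198364 j [-0.05 -0.04  0.56  2.29 -0.53  0.49 -0.29]
rot deg (tool) [-0.04  0.33 -0.03] shift before rot mm [-0.3 28.2 -0.1] after rot mm [-0.3 28.2 -0.1]
```

View pics/wrist6.png

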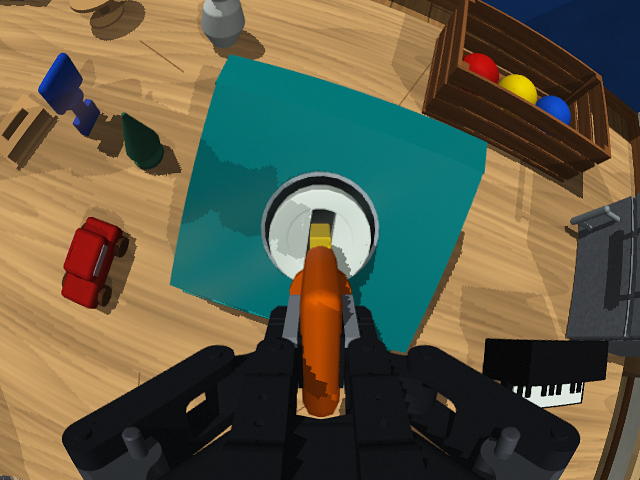

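Call:
jog_arm([
  [0,[-0.0003,0.012,0],[0,0,0]],
  [0,[0,0.01,0],[0,0,0]],
  [0,[0,0.005,0],[0,0,0]],
  [0,[0,0.001,0],[0,0,0]],
  [0,[0,0.0006,0],[0,0,0]],
  [0,[0,0,0],[0,0,0]],
  [0,[0,0,0],[0,0,0]],
])

```text
clock: 11.83
tcp_pos: [0.4549, -0.229, 0.2395]
orientation: [0.173, 1.719, -1.858]
contact_force: [0.2, -0.5, 0.1]
grip_width: 0.0128
```

```bash
python3 tgt.py -172.5 0.00
```

```text
now: foot in lock mm [ 0.5 -0.1  2.9] phi -162.08 tilt 0.09
F lock [ 0.27 -0.55  0.02] Mz -0.022 clk 11.8333 w 0.012819005652698407 j [-0.06  0.03  0.58  2.29 -0.69  0.45 -0.14]
rot deg (tool) [-0.05 10.42 -0.07] shift before rot mm [ 0.3  2.9 -0.2] after rot mm [ 0.3  2.9 -0.1]
```

Call:
jog_arm([
  [0,[0,0.0006,0],[0,0,0]],
  [0,[0,0,0],[0,0,0]],
  [0,[0,0,0],[0,0,0]],
])

```text
clock: 12.08
tcp_pos: [0.4554, -0.2289, 0.239]
orientation: [0.173, 1.719, -1.858]
contact_force: [-0.0, 0.3, -1.1]
grip_width: 0.0128
```

```bash
python3 tgt.py -172.5 0.00
```

```text
now: foot in lock mm [ 0.6 -0.1  2.3] phi -162.09 tilt 0.1
F lock [-0.55  0.27 -0.95] Mz -0.029 clk 12.0833 w 0.012846979929722795 j [-0.06  0.04  0.58  2.29 -0.69  0.45 -0.14]
rot deg (tool) [-0.05 10.41 -0.08] shift before rot mm [ 0.4  2.3 -0.2] after rot mm [ 0.4  2.3 -0.1]
```

Call:
jog_arm([
  [0,[0.0004,0.0008,0],[0,0,0]],
  [0,[0,0.0008,0],[0,0,0]],
  [0,[0,0,0],[0,0,0]],
  [0,[0,0,0],[0,0,0]],
])

```text
clock: 12.42
tcp_pos: [0.4558, -0.229, 0.2371]
orientation: [0.173, 1.72, -1.859]
contact_force: [-0.2, 0.8, 0.6]
grip_width: 0.013
```

```bash
python3 tgt.py -172.5 0.00
```

```text
now: foot in lock mm [-0.  -0.1  0.4] phi -162.1 tilt 0.06
F lock [0.18 0.85 0.59] Mz -0.015 clk 12.4167 w 0.012966729876408836 j [-0.06  0.04  0.58  2.3  -0.7   0.45 -0.13]
rot deg (tool) [-0.04 10.4  -0.05] shift before rot mm [-0.1  0.4 -0. ] after rot mm [-0.1  0.4 -0.1]
```

```bash
python3 -c "
from h import *
f=grab('wrist','wrist7'); i=f['image'][170:290,245:395,::-1];cv2.imwrite('pics/w7c.png',cv2.resize(i,(750,600),interpolation=cv2.INTER_NEAREST))"
```

```text
(no output)
```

View pics/w7c.png

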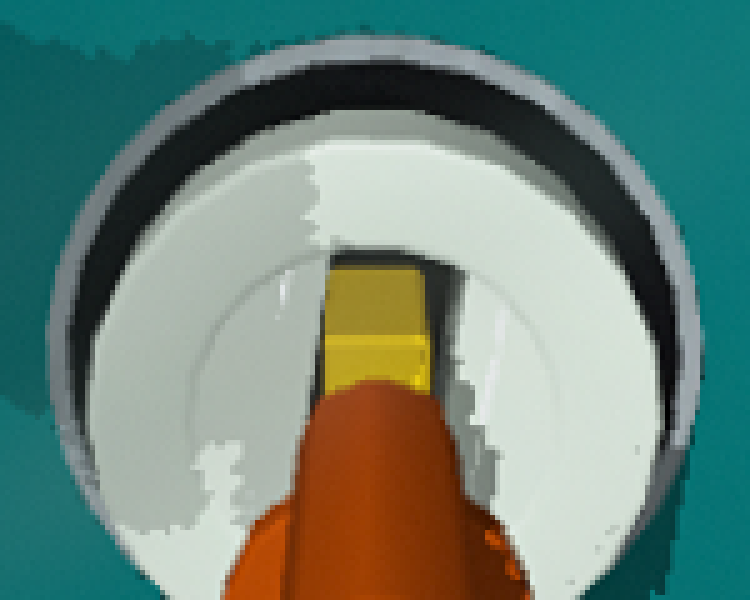

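Call:
jog_arm([
  [0,[0,0,0],[0,2.5,0]],
  [0,[0,0,0],[0,2.5,0]],
  [0,[0,0.003,0],[0,0,0]],
  [0,[0,0.003,0],[0,0,0]],
  [0,[0,0.003,0],[0,0,0]],
  [0,[0,0.003,0],[0,0,0]],
  [0,[0,0,0],[0,0,0]],
])

```text
clock: 13.05
tcp_pos: [0.4618, -0.2287, 0.226]
orientation: [0.256, 1.778, -1.876]
contact_force: [-0.3, 0.2, -0.9]
grip_width: 0.0129
```

```bash
python3 tgt.py -167 -0.022
```

```text
now: foot in lock mm [ -0.5  -0.1 -12.2] phi -167.06 tilt 0.02
F lock [-0.73  0.16 -0.62] Mz -0.025 clk 13.05 w 0.012934745371227057 j [-0.05  0.08  0.57  2.3  -0.78  0.43 -0.15]
rot deg (tool) [-0.02 -0.06  0.01] shift before rot mm [-0.5  9.8  0.1] after rot mm [-0.5  9.8  0.1]
```

Call:
jog_arm([
  [0,[-0.0005,0.003,0],[0,0,0]],
  [0,[0,0.003,0],[0,0,0]],
  [0,[0,0.002,0],[0,0,0]],
  [0,[0,0,0],[0,0,0]],
  [0,[0,0.0008,0],[0,0,0]],
  [0,[0,0,0],[0,0,0]],
  [0,[0,0,0],[0,0,0]],
])

```text
clock: 13.63
tcp_pos: [0.4666, -0.2287, 0.2195]
orientation: [0.258, 1.778, -1.876]
contact_force: [0.5, -1.1, -1.2]
grip_width: 0.0126
```

```bash
python3 tgt.py -167 -0.024
```

```text
now: foot in lock mm [  0.5  -0.2 -20.2] phi -167.1 tilt 0.08
F lock [-0.17 -1.13 -1.31] Mz 0.015 clk 13.6333 w 0.012606897588925768 j [-0.04  0.1   0.56  2.3  -0.83  0.43 -0.1 ]
rot deg (tool) [-0.06 -0.1  -0.06] shift before rot mm [ 0.4  3.8 -0.2] after rot mm [ 0.4  3.8 -0.2]
```

Call:
jog_arm([
  [0,[0.0003,0.001,0],[0,0,0]],
  [0,[0,0.0008,0],[0,0,0]],
  [0,[0,0,0],[0,0,0]],
  [0,[0,0,0],[0,0,0]],
])

```text
clock: 13.97
tcp_pos: [0.4668, -0.2292, 0.2194]
orientation: [0.261, 1.778, -1.874]
contact_force: [-19.1, 3.3, 26.4]
grip_width: 0.0127
```

```bash
python3 tgt.py -167 -0.024
```

```text
now: foot in lock mm [  0.9  -0.5 -20.4] phi -167.18 tilt 0.22
F lock [-3.27  3.89 32.33] Mz 0.078 clk 13.9667 w 0.012691076735527097 j [-0.04  0.1   0.56  2.3  -0.84  0.43 -0.09]
rot deg (tool) [-0.   -0.18 -0.22] shift before rot mm [ 0.4  3.6 -0.7] after rot mm [ 0.4  3.6 -0.7]
```

Call:
jog_arm([
  [0,[0,-0.0014,-0.0003],[0,0,0]],
  [0,[0,0,0],[0,0,0]],
  [0,[0,0,0],[0,4,0]],
  [0,[0,0,0],[0,4,0]],
  [0,[0,0,0],[0,4,0]],
  [0,[0,0,0],[0,4,0]],
  [0,[0,0,0],[0,4,0]],
  [0,[0,0,0],[0,0,0]],
  [0,[0,0,0],[0,0,0]],
])

```text
clock: 14.72
tcp_pos: [0.467, -0.2285, 0.2196]
orientation: [0.619, 1.999, -1.919]
contact_force: [-5.7, 2.1, 9.2]
grip_width: 0.013
```

```bash
python3 tgt.py -187 -0.0205
```

```text
now: foot in lock mm [  1.1   0.1 -20.3] phi 172.89 tilt 0.15
F lock [-0.35  2.24 10.78] Mz -0.035 clk 14.7167 w 0.013045092456490676 j [-0.08  0.1   0.61  2.3  -0.84  0.43 -0.43]
rot deg (tool) [ 0.   -0.11 -0.15] shift before rot mm [0.8 0.2 0.2] after rot mm [0.8 0.2 0.2]
```

```bash
python3 -c "
from h import *
f=grab('wrist','wrist8'); i=f['image'][170:290,245:395,::-1];cv2.imwrite('pics/w8c.png',cv2.resize(i,(750,600),interpolation=cv2.INTER_NEAREST))"
```

```text
(no output)
```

View pics/w8c.png

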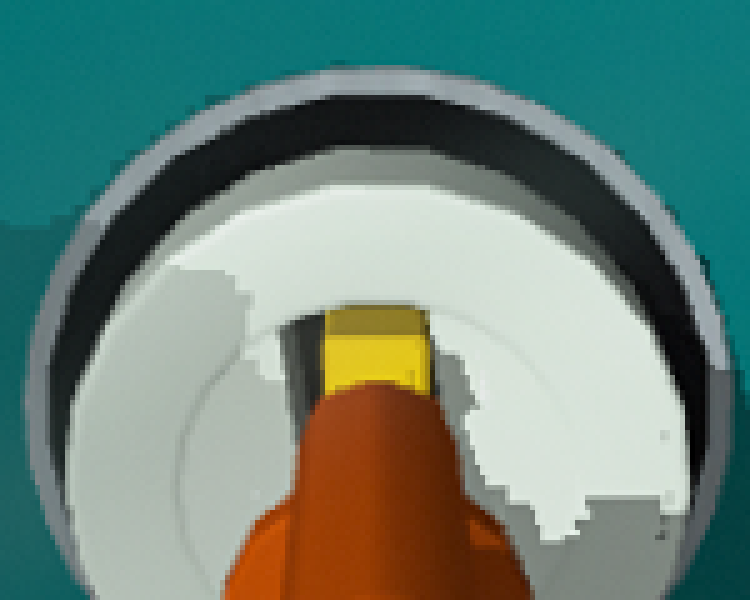

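Call:
jog_arm([
  [0,[0.0007,0,0],[0,4.5,0]],
  [0,[0,0,0],[0,4.5,0]],
  [0,[0,0,0],[0,4.5,0]],
  [0,[0,0,0],[0,4.5,0]],
  [0,[0,0,0],[0,4.5,0]],
  [0,[0,0,0],[0,4.5,0]],
  [0,[0,0,0],[0,0,0]],
])

```text
clock: 15.35
tcp_pos: [0.4667, -0.2289, 0.2195]
orientation: [-1.14, -2.211, 1.862]
contact_force: [-4.2, 0.3, 8.6]
grip_width: 0.0126
```

```bash
python3 tgt.py -214 -0.0205
```

```text
now: foot in lock mm [  0.8  -0.4 -20.3] phi 145.69 tilt 0.19
F lock [0.63 0.41 9.56] Mz -0.012 clk 15.35 w 0.01262823227430115 j [-0.14  0.1   0.67  2.3  -0.86  0.43 -0.89]
rot deg (tool) [ 0.03 -0.31 -0.18] shift before rot mm [0.5 0.2 0. ] after rot mm [0.5 0.2 0. ]
```

Call:
jog_arm([
  [0,[0.0004,0,0],[0,4.5,0]],
  [0,[0,0,0],[0,4.5,0]],
  [0,[0,0,0],[0,4.5,0]],
  [0,[0,0,0],[0,4.5,0]],
  [0,[0,0,0],[0,4.5,0]],
  [0,[0,0,0],[0,4.5,0]],
  [0,[0,0,0],[0,0,0]],
])

```text
clock: 15.93
tcp_pos: [0.4663, -0.2291, 0.2192]
orientation: [-1.402, -1.94, 1.403]
contact_force: [-4.4, -1.4, 6.4]
grip_width: 0.0129
```

```bash
python3 tgt.py -241 -0.0205; python3 -c "
from h import *
grab('wrist','wrist9');grab('top','top9');print(r.get_obs()['moment'],r.get_obs()['tau'])"
```

```text
now: foot in lock mm [  0.3  -0.7 -20.3] phi 118.68 tilt 0.21
F lock [-0.68 -1.22  7.74] Mz 0.004 clk 15.9333 w 0.01285076136529983 j [-0.19  0.1   0.73  2.31 -0.88  0.44 -1.35]
rot deg (tool) [ 0.08 -0.32 -0.19] shift before rot mm [ 0.4  0.2 -0.2] after rot mm [ 0.4  0.2 -0.2]
[-0.09327638  0.51999404 -0.08292827] [ -1.24930602 -19.81668413   0.66492107 -22.13658571  -0.82565848
  -0.45351734  -0.06158031]
```

View pics/wrist9.png

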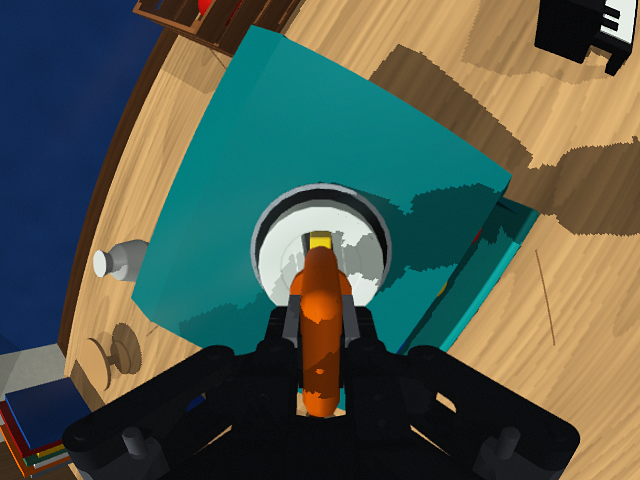

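View pics/top9.png

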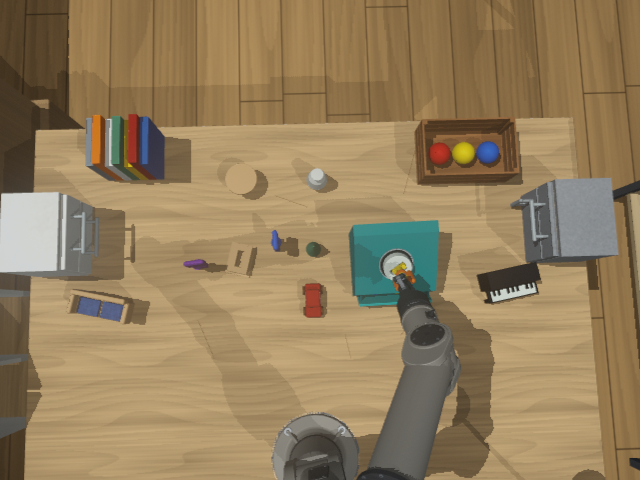

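The drawer is tilting out (wrist view about (480,280), top view front edge about (385,300)). I'll keep turning to the stop.

Call:
jog_arm([
  [0,[0.0004,0,0],[0,3,0]],
  [0,[0,0,0],[0,3,0]],
  [0,[0,0,0],[0,2,0]],
  [0,[0,0,0],[0,0,0]],
  [0,[0,0,0],[0,0,0]],
])

```text
clock: 16.45
tcp_pos: [0.4661, -0.229, 0.2192]
orientation: [-1.458, -1.853, 1.272]
contact_force: [-3.2, -1.5, 6.2]
grip_width: 0.013
```

```bash
python3 tgt.py -249 -0.0205;python3 -c "
from h import *
o=r.get_obs();print(o['moment'],o['contact_force'],o['tau'][6])"
```

```text
now: foot in lock mm [  0.1  -0.7 -20.3] phi 110.88 tilt 0.24
F lock [ 0.28 -1.4   6.98] Mz 0.089 clk 16.45 w 0.013037985918905079 j [-0.21  0.1   0.75  2.31 -0.88  0.44 -1.48]
rot deg (tool) [ 0.11 -0.12 -0.21] shift before rot mm [ 0.3  0.2 -0.3] after rot mm [ 0.3  0.2 -0.3]
[-0.32632231  0.49889878 -0.07717936] [-3.19543757 -1.49582392  6.19268292] -0.1338174333795905
```

Call:
jog_arm([
  [0,[0,0,0],[0,2,0]],
  [0,[0,0,0],[0,2,0]],
  [0,[0,0,0],[0,0,0]],
  [0,[0,0,0],[0,0,0]],
])

```text
clock: 16.78
tcp_pos: [0.4661, -0.229, 0.2191]
orientation: [-1.483, -1.809, 1.208]
contact_force: [-4.2, -0.3, 8.0]
grip_width: 0.0127
```

```bash
python3 tgt.py -253 -0.0205;python3 -c "
from h import *
o=r.get_obs();print(o['moment'],o['contact_force'],o['tau'][6])"
```

```text
now: foot in lock mm [  0.   -0.7 -20.3] phi 106.96 tilt 0.23
F lock [ 0.35 -0.21  9.02] Mz 0.458 clk 16.7833 w 0.012715454475649637 j [-0.22  0.11  0.76  2.31 -0.88  0.44 -1.54]
rot deg (tool) [ 0.11 -0.04 -0.2 ] shift before rot mm [ 0.3  0.2 -0.3] after rot mm [ 0.3  0.2 -0.3]
[-0.49444643  0.67998393  0.25494871] [-4.18874117 -0.32789037  7.98837853] -0.5485165491700172
```

Call:
jog_arm([
  [0,[0,0,0],[0,2,0]],
  [0,[0,0,0],[0,1,0]],
  [0,[0,0,0],[0,0,0]],
  [0,[0,0,0],[0,0,0]],
])

```text
clock: 17.12
tcp_pos: [0.4661, -0.229, 0.2192]
orientation: [-1.499, -1.776, 1.161]
contact_force: [-5.7, -1.9, 8.2]
grip_width: 0.0129
```

```bash
python3 tgt.py -256 -0.0205;python3 -c "
from h import *
f=grab('wrist','wrist10'); i=f['image'][170:290,245:395,::-1];cv2.imwrite('pics/w10c.png',cv2.resize(i,(750,600),interpolation=cv2.INTER_NEAREST))
f=grab('scene','scene10')"
```

```text
now: foot in lock mm [  0.1  -0.6 -20.3] phi 104.14 tilt 0.22
F lock [-0.93 -1.72  9.97] Mz 1.306 clk 17.1167 w 0.012882838570489575 j [-0.23  0.11  0.77  2.31 -0.88  0.44 -1.59]
rot deg (tool) [ 0.09  0.14 -0.19] shift before rot mm [ 0.3  0.2 -0.3] after rot mm [ 0.3  0.2 -0.3]
```

View pics/w10c.png

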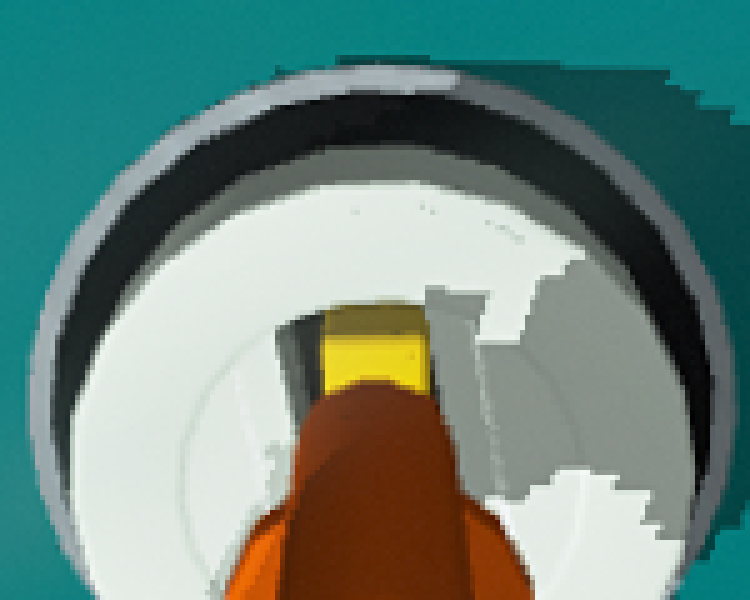

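View pics/scene10.png

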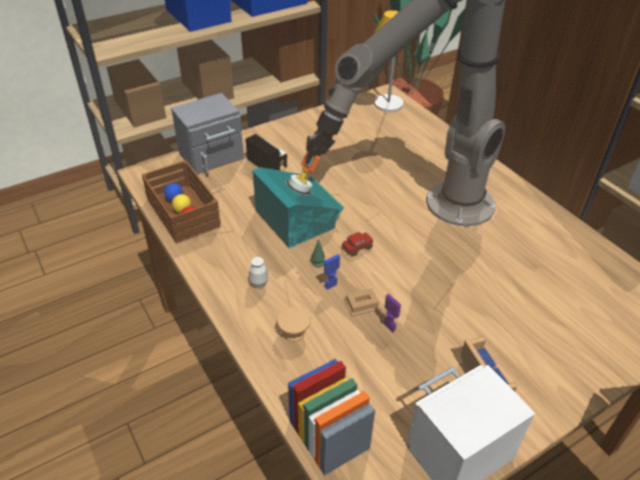

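Call:
jog_arm([
  [0,[0,-0.0003,0],[0,-3,0]],
  [0,[0,0,0],[0,-2,0]],
  [0,[0,0,0],[0,0,0]],
  [0,[0,0,0],[0,0,0]],
])

```text
clock: 17.55
tcp_pos: [0.4658, -0.2286, 0.2191]
orientation: [-1.47, -1.83, 1.238]
contact_force: [-1.3, -1.7, 3.6]
grip_width: 0.013
```

```bash
python3 tgt.py -251 -0.0205
```

```text
now: foot in lock mm [ -0.3  -0.2 -20.2] phi 108.82 tilt 0.18
F lock [ 0.63 -1.63  3.75] Mz 0.014 clk 17.55 w 0.012999227816527188 j [-0.22  0.1   0.76  2.31 -0.88  0.44 -1.51]
rot deg (tool) [ 0.08 -0.18 -0.16] shift before rot mm [-0.2  0.3 -0.5] after rot mm [-0.2  0.3 -0.5]
```

Call:
jog_arm([
  [0.3,[0,0,0],[0,0,0]],
  [0.6,[0,0,0],[0,0,0]],
  [0.6,[0,0,0],[0,0,0]],
  [0.6,[0,0,0],[0,0,0]],
  [0.6,[0,-0.005,0],[0,0,0]],
  [0.6,[0,-0.015,0],[0,0,0]],
  [0.6,[0,-0.02,0],[0,0,0]],
  [0.6,[0,-0.025,0],[0,0,0]],
  [0.6,[0,-0.025,0],[0,0,0]],
  [0.6,[0,0,0],[0,0,0]],
])

```text
clock: 18.38
tcp_pos: [0.4202, -0.2304, 0.3004]
orientation: [-1.474, -1.834, 1.235]
contact_force: [0.2, -0.6, -0.5]
grip_width: 0.0515
```

```bash
python3 tgt.py -251 -0.0205; python3 -c "
from h import *
grab('wrist','wrist11');grab('top','top11')"
```

```text
now: foot in lock mm [ 1.3 -0.6 73.1] phi 108.84 tilt 0.45
F lock [-0.12 -0.6  -0.53] Mz 0.005 clk 18.3833 w 0.05146643870006528 j [-0.22 -0.19  0.7   2.28 -0.26  0.56 -2.1 ]
rot deg (tool) [ 0.38 -0.16 -0.25] shift before rot mm [ 1.  93.6  1. ] after rot mm [ 0.6 93.6  0.4]
```

View pics/wrist11.png

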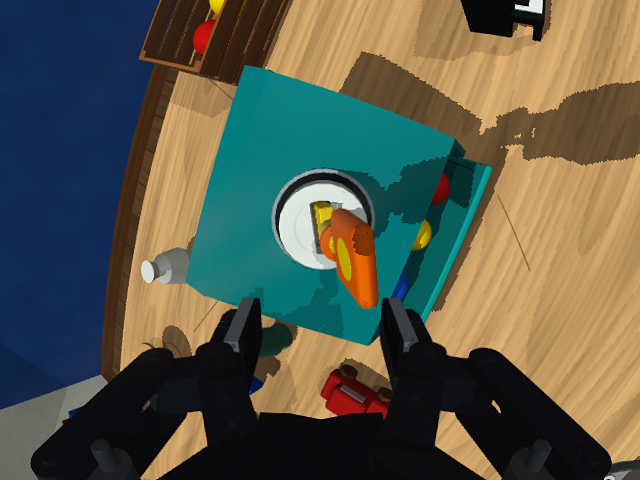

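View pics/top11.png

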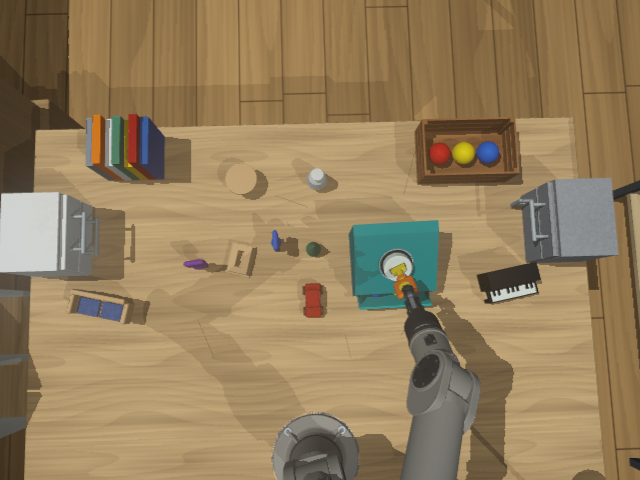

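The key is released and leans a little in the slot's play, but it stays in the lock. I'll back off, let it settle and measure.

Call:
jog_arm([
  [0.6,[0,-0.03,0],[0,0,0]],
  [0.6,[0,-0.03,0],[0,0,0]],
  [0.6,[0,0,0],[0,0,0]],
  [0.6,[0,0,0],[0,0,0]],
  [0.6,[0,0,0],[0,0,0]],
  [0.6,[0,0,0],[0,0,0]],
])

```text
clock: 18.98
tcp_pos: [0.3902, -0.2292, 0.3465]
orientation: [-1.463, -1.831, 1.24]
contact_force: [0.1, -0.0, -0.0]
grip_width: 0.0511
```

Run:
```python
from h import *
f=grab('wrist','wrist12');g=grab('scene','scene12'); o=r.get_obs(); print(o['tcp_pos'],o['contact_force'],o['clock'])
n=np.array([-.4988,-.0143,.8666]); n/=np.linalg.norm(n)
lx=np.array([.86623,.0254,.499]); lx-=n*(lx@n); lx/=np.linalg.norm(lx); ly=np.cross(n,lx); C=np.array([.5050,-.2275,.1519])
hsv=cv2.cvtColor(f['image'],cv2.COLOR_RGB2HSV); H,S,V=[hsv[...,i].astype(int) for i in range(3)]
m=(H<14)&(S>170)&(V>70); P,u,v=wpts(f,m); d=P-C; L=np.c_[d@lx,d@ly,d@n]; k=(np.hypot(L[:,0],L[:,1])<.08)&(L[:,2]>.02)&(L[:,2]<.13); L=L[k]*1000
print('orange',len(L),np.percentile(L,[1,50,99],axis=0).round(1))
t=L[L[:,2]>np.percentile(L[:,2],99)-6]; print('top of bow',t.mean(0).round(1))
m=(H>80)&(H<95)&(S>100); P,u,v=wpts(f,m); q=P[(P[:,0]>.3)&(P[:,0]<.46)&(abs(P[:,1]+.225)<.1)&(P[:,2]>.03)]
print('teal front x',np.percentile(q[:,0],[.5,2,5,50]),'z of foremost',np.median(q[q[:,0]<np.percentile(q[:,0],3),2]))
i=f['image'][120:330,200:460,::-1];cv2.imwrite('pics/w12c.png',cv2.resize(i,(740,598),interpolation=cv2.INTER_CUBIC))
i=g['image'][130:260,230:390,::-1];cv2.imwrite('pics/s12c.png',cv2.resize(i,(720,585),interpolation=cv2.INTER_CUBIC))
```

```text
[ 0.39031008 -0.22929928  0.34691386] [-0.06387608  0.58435608  0.10387109] 19.0833
orange 2086 [[-35.7 -31.6  43. ]
 [-16.4 -10.5  93.9]
 [  1.9  15.2  98.2]]
top of bow [-21.7  -9.7  95.7]
teal front x [0.35597799 0.40320629 0.40605457 0.43499978] z of foremost 0.32462713018229117
```

View pics/w12c.png

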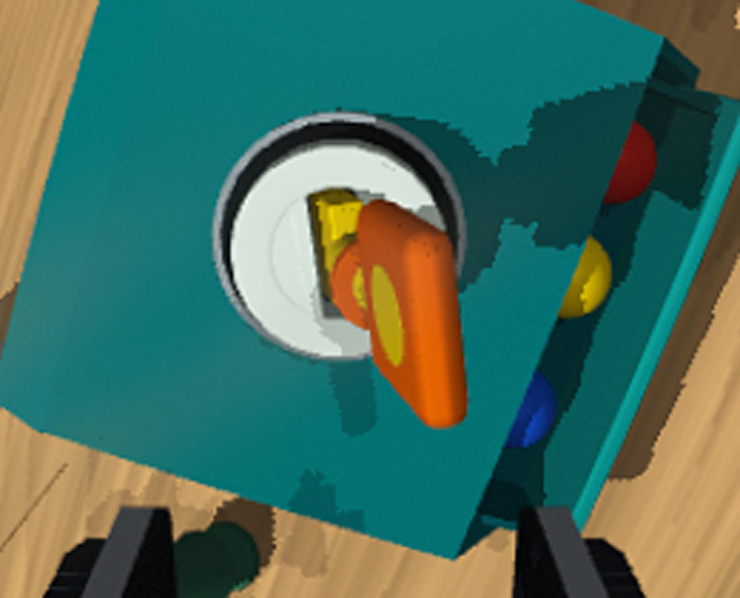

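View pics/s12c.png

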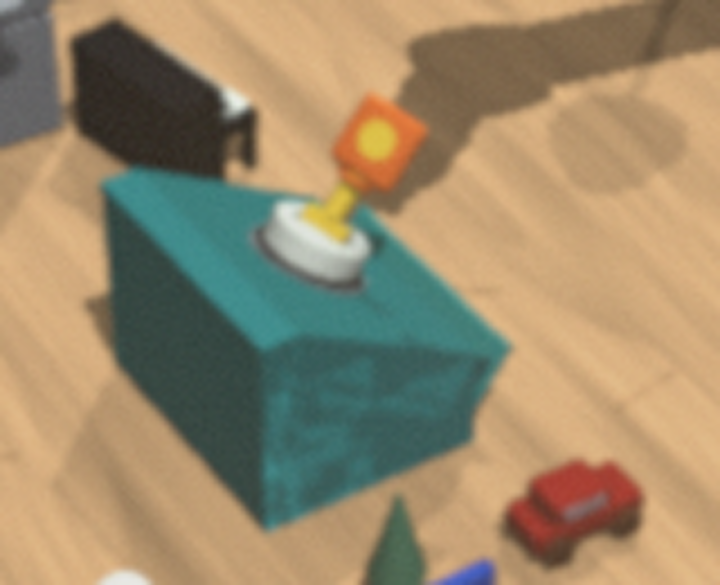

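```bash
python3 -c "
from bench import r
print(r.hand_in())"
```

```text
the job is handed in; nothing more can be done
None
```

The orange key is in the lock, the drawer is tilted out, the gripper has let go, and the job was handed in at about 19 s. No verdict was reported.

**What I did**
- I took the key from its stand and touched it to the white lock face. Contact began at about 12 N, and I eased it to 4–6 N before turning the key until the bit found the slot.
- On that first entry the last joint came close to its limit. I lifted the key out, turned it half round (it is the same after a half turn) and tried again.
- The second time it went in and met the slot floor, reaching about 32 N for a moment.
- I turned it clockwise until the torque rose from near zero to 1.3 N m at the stop. I then took the load off, opened the gripper and backed away.

**Last checks**
- **Key depth:** the bow top is about 96–98 mm above the lock face; a fully home key would be at 98 mm.
- **Drawer:** its top edge is about 36 mm in front of the bin, against 40 mm nominal for fully out. That is a rough reading, so I am relying more on having felt the stop.
- **Robot:** the measured force on the gripper is within noise, so it touches nothing.
- **Other toys:** the overhead pictures before and after look the same by eye; I did not measure them.

**Disagreements**
- Once released, the key leaned about 10° towards the bin's front, within the slot's play.
- I first measured the slot at 7.5° from the lock's x axis, but a later view put it nearer 12°. My first light turn on the face may have moved the barrel slightly.
- The floor contact read about 1 mm higher than the face contact suggested.

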